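# Open and lock the weighted bonding press, then unload the board

### The arm

A 7-joint arm with a two-finger parallel gripper is mounted at the origin on a cart in front of the work surface, level with it; the furniture and walls round the work are solid. World frame = base frame: x ahead of the robot, y to its left, z up, the work surface at z = 0. Lengths are in m, angles in rad, forces in N, time in s.
With the tool pointing down it reaches from about 0.425 to 0.875 m from the base axis. Payload 8.4 kg.
Tool frame: the origin (TCP) lies midway between the tips of the shut fingers; the grasp point (between the pads) lies 19 mm behind it; z points along the fingers, y is the line along which they close (so a half turn about z gives the same grasp; the last joint's range is limited). The gripper opens to 85 mm and grips with 20 to 120 N. Pads are 22 mm wide; open, the fingers measure 114 mm over their backs; the gripper's body (76 mm by 85 mm) begins 54 mm behind the grasp point. The pads swing forward as they close: fully open they stand 13 mm farther back than shut.
Start: joints at [-1.338, 0.333, 0.04, 1.465, -0.013, 1.343, -0.059], TCP at [0.212, 0.615, 0.231] pointing down, gripper open.
Joint ranges: [-2.58, 2.58], [-0.38, 2.09], [-1.3, 1.39], [0.25, 2.4], [-1.5, 4.64], [0.08, 2.09], [-2.65, 2.65]. Speed limits (rad/s): [2.22, 2.22, 2.79, 2.79, 3.14, 3.14, 3.14].

### API

Orientations are given as a unit quaternion [w, x, y, z].
In Python, from station import robot, vision, ticket gives the robot as it stands.
- The arm moves only by the tool drive_tool, never from a script. Its argument "deltas" is a list of rows, each a list of 7 numbers: the shift along the tool's x, y, z as a fraction of full scale, then the turn, a rotation vector about the tool's x, y, z as a fraction of full scale, then the opening, from -1 (shut) to 1 (fully open), so that 0 is half open. A call has exactly 10 rows; each row is the pose to reach, as a shift and turn from the pose commanded when the call began, along the tool's axes at that moment, turning the shorter way round; what a row does not reach only later rows make up. Full scale, the value 1, is 0.25 m for a shift and 180 degrees for a turn. A row lasts 1/12 s, in which the tool goes at most 41.7 mm and 7.16 degrees, less where a joint would pass 70% of its speed; a pose out of reach is approached as far as the arm can. A call with a number of a shift or a turn outside -1 to 1 is refused whole. A call with a gripper value outside its range is refused whole. The fingers move at their own pace and stop on an object; "squeeze" is the grip in N (left out, the last holds). Time passes only in rows, so rows that repeat a pose let the fingers close, or fill a call up. It gives the time, the measured TCP pose, the force, the opening and the grip force at its end, in the units of the state.
- robot.sense(): the state, without advancing time (a new reading comes with each control period).
- vision.capture(name): name is "scene" or "side" or "wrist"; returns (picture, depth): 420x560x3 uint8, blue, green, red; 420x560 float32, m along the optical axis (not along the pixel's ray), 0 where there is no reading.
- vision.calibration(name): a dict with "K" (3x3 intrinsics, pixels), "origin" and "rotation" of the camera in the world. Camera axes: x right, y down, z forward; pixel columns grow to the right and rows downward; lengths in m; the calibration is good to about 2 mm. The wrist camera is an equidistant fisheye: a pixel r from the principal point sees the ray r / f radians off the axis. A picture is of the moment at which its call begins: read the wrist's pose just before it. calibration takes no time and is no camera call; for the wrist camera it gives the pose at the moment of the call.
- ticket.finish_job(): hands the job in; it is judged then, once.
The state is a dict: "time": time; "q": joint angles; "qvel": joint speeds; "effort": joint torques, N m; "eef_pos": TCP position; "tcp_rot": TCP orientation; "wrist_force": force on the tool from outside, world axes, zero at the start; "moment": the same for the moment, N m; "width": opening from 0.0 (shut) to 1.0 (fully open); "gripper_force": force on a finger pad.
Only numpy, scipy, OpenCV 4.12 (cv2) and the standard library are available. Lean on these libraries where they do the work, as an engineer would, in place of code of your own. Each camera call takes 0.05 s, during which the arm holds its last target. There are 200 camera calls.

### The job

The adhesive under the heat sink has set, so unload the bonding press. If the hook of the lock collar stands in the way of the tail rod, turn it back clear first; raise the press arm past its balance point until it rests open by itself, never letting it fall back shut, and turn the collar fully home so that its lever stands at the locked mark and the hook holds the rod. Only then lift the board out of the nest and set it down gently, flat on the floor of the low grey tray, and leave the masking tape, both bottles and the hex key set where they are.

Things in the scene. Friction and masses are not known exactly. Their poses are not given: they have to be found in the camera images.
- press: Bonding press fixed to the bench: grey base plate 84 x 355 mm, top 12 mm above the bench. Origin on the bench under the pivot; y runs from the tail end (-y) to the nest and handle (+y), x across, z up. Pivot cheeks at x = +-23 mm, up to z = 100 mm. Nest: pad centred at y = +105 mm, top at z = 20 mm, corner stops to z = 25 mm with 2 mm play. Collar post at y = -135 mm.
- press_pivot (a point): Centre of the arm's hinge, 85 mm above the bench; the hinge axis is the press's x axis. The upright tail rod with a round steel weight (58 mm across) reaches 245 mm above the bench while the arm is shut.
- press_arm (a joint): Arm hinge, rad. About 0: shut, foot on the heat sink, beam level along +y. Grows as the handle is raised over towards -y. Balance near 1.0: below it the arm falls shut, past it it sinks by itself, slowly (hinge damped), to its stop at 1.76: beam upright, handle 268 mm above the bench, tail rod level over the collar post. Raising takes about 4 N at the handle.
- press_handle (a point): Middle of the handle's cross bar at the end of the arm, 187 mm from the hinge axis: bar 13 mm thick, 60 mm free length, parallel to the press's x axis, free to turn between fingers; 85 mm above the bench when shut. 41 mm clear between the bar and the 92 mm wide cross plate behind it. Axes turn with the arm (y out along the beam).
- lock_collar (a joint): Lock collar on the tail post, rad about the vertical, positive anticlockwise from above. Starts anywhere from 0 to 0.75. Under 0.33 its hook is clear of the tail rod's path, over 0.5 the rod strikes the hook. 1.35: stop and locked mark, lever between two white lines on the base, hook over the rod so that the arm cannot come down. Stays where it is left (friction 0.05 N m).
- collar_axis (a point): Point on the collar's vertical axis at the height of its lever, 53 mm above the bench. Collar radius 24 mm; its hook stands up to 93 mm above the bench. Press axes.
- collar_lever (a point): Grip point on the collar's lever, 55 mm from the axis: a radial bar 8 mm thick, 16 mm tall (45 to 61 mm above the bench), from 22 to 70 mm out. At joint 0 it points 178 degrees anticlockwise from the press's +x axis (nearly to -x), locked 255 degrees (nearly to -y).
- board: Green circuit board 90 x 50 x 2 mm (90 along x) with a heat sink bonded on its middle. Origin at the centre of its underside, z up. Small parts stand up to 11 mm high beside the heat sink. Weighs about 80 g.
- board_sink_mid (a point): Centre of the black finned heat sink on the board: 28 mm along x, 34 mm along y, 22 mm tall; take the board by it. Lies 13 mm above the board's underside. Axes of the board.
- tray_in (a point): Centre of the inner floor of the low grey open tray, 4 mm above the bench. Inside 75 mm (x) x 132 mm (y), walls 4 mm thick, rim 14 mm above the bench; axes turn with the tray, z up. The board lies flat in it only with its 90 mm side along the tray's y.
- tape: Roll of masking tape lying flat, 103 mm across, 25 mm high; bystander. Origin at the centre of its underside.
- glue: Glue bottle standing, 62 mm across, 203 mm tall; bystander. Origin at the centre of its underside.
- flux: Small blue flux bottle standing, 36 mm across, 122 mm tall; bystander. Origin at the centre of its underside.
- hexkeys: Red folding hex key set, 28 x 85 x 20 mm (85 along its y), lying; bystander. Origin at the centre of its underside.

How it is judged:
By the outcome, as a careful person would: the job done as asked, in the order asked, and still so for the second after the job is handed in, with the robot touching nothing.
It also fails if it takes over 72 s, if anything falls off the work surface, if the arm or the gripper's body presses on something with over 40 N, if the wrist force passes 120 N, or if a joint passes its speed limit or range.

## Working session

There is one attempt and no reset: what is moved stays moved. The work goes in short steps, Python scripts to look and compute and a tool call to move; the robot and the scene stay as the last step left them, time stands still between calls to the robot, and variables do not carry over. Pictures are saved under pics/ and viewed, at most 10 in all, crops included, and the job is handed in when it is done.

Besides the shell and the picture viewer there is one more tool, called after "Request:" as name([rows], argument=value, ...), one row to a line, values as JSON. drive_tool: Moves the arm, as the interface text tells. Shift numbers are shares of 0.25 m and turn numbers shares of 180 degrees, none past 1 either way. Its arguments: {"type":"object","properties":{"deltas":{"type":"array"},"squeeze":{"type":"number"}},"required":["deltas"]}

```bash
ls; mkdir -p pics; cat > h.py <<'E'
import numpy as np, cv2, json
from scipy.spatial.transform import Rotation as R
from station import robot, vision, ticket
def snap(n):
    c=vision.calibration(n); p,d=vision.capture(n); return p,d,c
def cloud(d,c):
    K=np.array(c['K']); v,u=np.indices(d.shape)
    P=np.stack([(u-K[0,2])/K[0,0]*d,(v-K[1,2])/K[1,1]*d,d],-1)
    W=P@np.array(c['rotation']).T+np.array(c['origin']); W[d==0]=np.nan; return W
def st():
    s=robot.sense(); q=s['tcp_rot']; Rm=R.from_quat([q[1],q[2],q[3],q[0]])
    return s,np.array(s['eef_pos']),Rm
def go(pos,yaw_R=None):
    "shift/turn fractions from present pose to world pos and Rotation"
    s,p,Rm=st(); d=Rm.inv().apply(np.array(pos)-p)/0.25
    t=(Rm.inv()*yaw_R).as_rotvec()/np.pi if yaw_R is not None else np.zeros(3)
    return np.round(d,3),np.round(t,4)
E
python3 - <<'E'
from h import *
for n in('scene','side'):
    p,d,c=snap(n); cv2.imwrite(f'pics/{n}.png',p); np.savez(f'{n}.npz',p=p,d=d,**{k:np.array(v) for k,v in c.items() if k in('K','origin','rotation')})
    print(n,c)
s,p,Rm=st(); print(p,Rm.as_matrix().round(3),s['width'])
E
```

```text
pics
scene {'K': array([[485.34580178,   0.        , 280.43695427],
       [  0.        , 485.34580178, 210.41987949],
       [  0.        ,   0.        ,   1.        ]]), 'origin': array([-0.30033393, -0.56444519,  0.61059808]), 'rotation': array([-0.43867737,  0.74247003, -0.44237024,  0.24618894])}
side {'K': array([[411.27631053,   0.        , 271.27174836],
       [  0.        , 411.27631053, 209.75895217],
       [  0.        ,   0.        ,   1.        ]]), 'origin': array([ 0.2481144 , -0.92856925,  0.42563632]), 'rotation': array([-0.55736912,  0.81628031, -0.1280598 ,  0.08140522])}
[0.21160647 0.61415168 0.23049259] [[-0.945  0.326 -0.   ]
 [ 0.326  0.945 -0.001]
 [-0.    -0.002 -1.   ]] 0.9977663732358568
```

```bash
sed -i "s/W=P@np.array(c\['rotation'\]).T/q=c['rotation']; W=P@R.from_quat([q[1],q[2],q[3],q[0]]).as_matrix().T/" h.py; python3 - <<'E'
from h import *
for n in('scene','side'):
    z=np.load(n+'.npz'); W=cloud(z['d'],z); np.save(n+'_W.npy',W)
    m=np.abs(W[...,2])<.004; print(n,m.sum(), np.nanmin(W[m],0),np.nanmax(W[m],0))
E
```

```text
scene 34247 [-0.03664577 -0.67671227 -0.00399963] [1.58620754 1.57968656 0.00399951]
side 22588 [-0.05047877 -0.6242188  -0.00399861] [1.28300998 1.58366824 0.00399858]
```

View pics/scene.png

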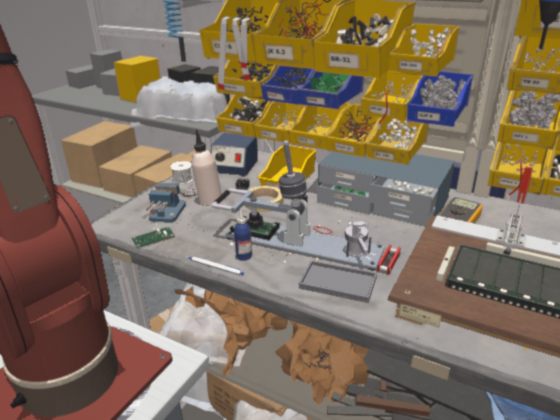

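View pics/side.png

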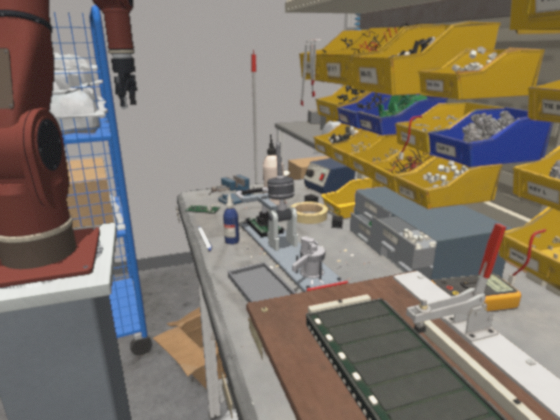

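```bash
python3 - <<'E'
from h import *
W=np.load('scene_W.npy'); p=np.load('scene.npz')['p']
for n,(u,v) in dict(weight=(292,186),rodtop=(287,150),cheek=(297,225),collar=(357,240),tray=(338,282),flux=(243,240),sink=(256,222),hex=(389,258),bottle=(205,180),tape=(265,190)).items():
    print(n,W[v,u].round(3))
hsv=cv2.cvtColor(p,cv2.COLOR_BGR2HSV)
# base plate top plane z~12mm: pixels
m=(np.abs(W[...,2]-.012)<.004)&(W[...,0]>.3)&(W[...,0]<.9)&(W[...,1]>-.4)&(W[...,1]<.5)
print(m.sum())
im=cv2.resize(p[160:310,190:410],None,fx=3.6,fy=3.6,interpolation=cv2.INTER_CUBIC); cv2.imwrite('pics/crop1.png',im)
# tray: rim
WS=np.load('side_W.npy')
S=1000; top=np.zeros((600,700,3),np.uint8)
for Wk,pk in((WS,np.load('side.npz')['p']),(W,p)):
    k=(Wk[...,2]>-.01)&(Wk[...,2]<.3)&(Wk[...,0]>.35)&(Wk[...,0]<.95)&(Wk[...,1]>-.3)&(Wk[...,1]<.4)
    o=np.argsort(Wk[k][:,2]); q=Wk[k][o]; cc=pk[k][o]
    for P,c in zip(q,cc): cv2.circle(top,(int((.4-P[1])*S),int((.95-P[0])*S)),1,c.tolist(),-1)
cv2.imwrite('pics/top.png',top)
E
```

```text
weight [ 0.494 -0.137  0.156]
rodtop [ 0.514 -0.115  0.225]
cheek [ 0.494 -0.148  0.064]
collar [ 0.512 -0.279  0.054]
tray [ 0.427 -0.275  0.002]
flux [ 0.404 -0.067  0.054]
sink [ 0.497 -0.041  0.041]
hex [ 0.542 -0.342  0.01 ]
bottle [0.568 0.153 0.074]
tape [0.685 0.049 0.016]
3895
```

View pics/crop1.png

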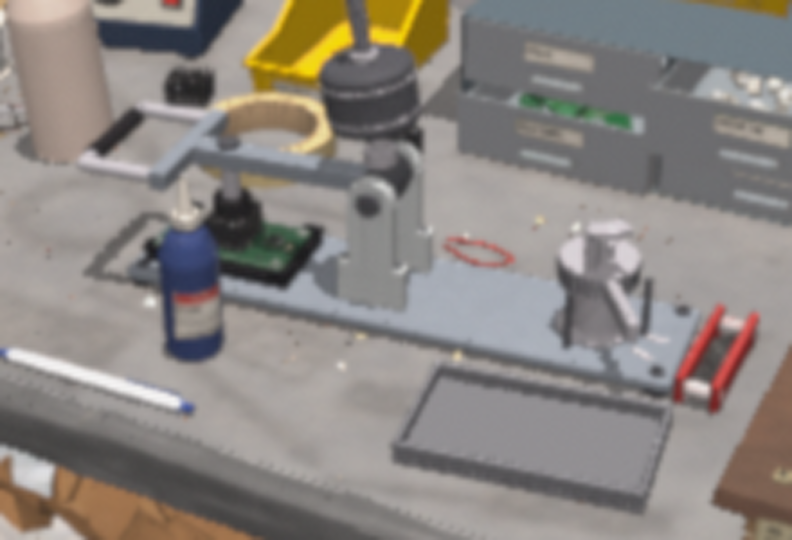

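View pics/top.png

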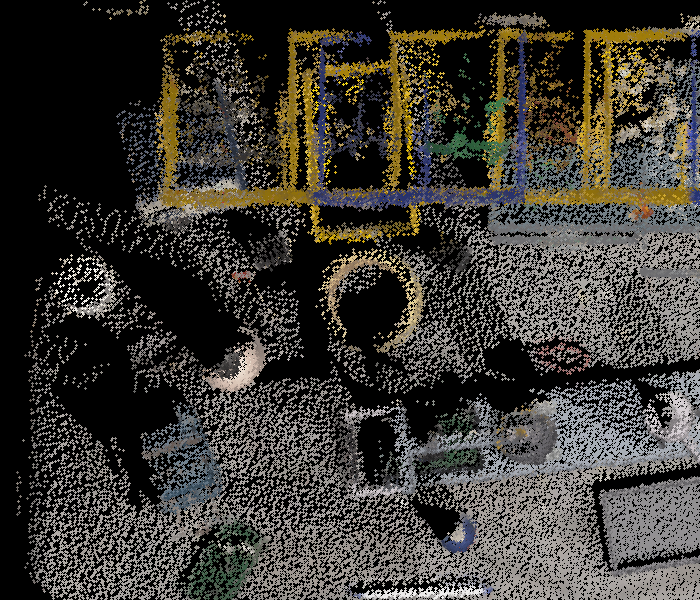

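```bash
python3 - <<'E'
from h import *
for n in('scene','side'):
    W=np.load(n+'_W.npy'); p=np.load(n+'.npz')['p'].astype(int)
    b,g,r=[p[...,i] for i in range(3)]
    roi=(W[...,0]>.38)&(W[...,0]<.62)&(W[...,1]>-.45)&(W[...,1]<.1)
    def rect(m,name):
        P=W[m][:,:2].astype(np.float32)*1000; 
        print(n,name,len(P),[np.round(x,1) for x in cv2.minAreaRect(P)],W[m].mean(0).round(3))
    pl=roi&(b-r>12)&(b<200)&(abs(W[...,2]-.012)<.006)
    l,lab,s,c=cv2.connectedComponentsWithStats(cv2.morphologyEx(pl.astype(np.uint8),cv2.MORPH_OPEN,np.ones((2,2)))); k=1+s[1:,4].argmax()
    pl=lab==k; rect(pl,'plate')
    # front edge: min x per y-bin
    P=W[pl]; ys=np.arange(-.32,-.0,.01); e=[(y,P[abs(P[:,1]-y)<.005][:,0].min(),P[abs(P[:,1]-y)<.005][:,0].max()) for y in ys if (abs(P[:,1]-y)<.005).any()]
    e=np.array(e); print('front',np.polyfit(e[:,0],e[:,1],1)); print('P ymin',P[:,1].min(),P[P[:,1].argmin()])
    gr=roi&(abs(b-r)<12)&(g<150)&(W[...,2]<.02)&(W[...,2]>-.0)
    l,lab,s,c=cv2.connectedComponentsWithStats(cv2.erode(gr.astype(np.uint8),np.ones((2,2))))
    u,v=(338,282) if n=='scene' else (265,283)
    print('traycol',p[v,u],W[v,u]); 
    near=(abs(p-p[v,u]).sum(-1)<45).astype(np.uint8); l,lab,s,c=cv2.connectedComponentsWithStats(near); m=lab==lab[v,u]; rect(m&(abs(W[...,2])<.02),'tray')
    col=(W[...,2]>.05)&(W[...,2]<.1)&(W[...,0]>.47)&(W[...,0]<.6)&(W[...,1]<-.2)&(W[...,1]>-.36); rect(col,'collar')
    h=(W[...,2]>.07)&(W[...,2]<.1)&(W[...,0]>.42)&(W[...,0]<.6)&(W[...,1]<.08)&(W[...,1]>.025); rect(h,'handle')
E
```

```text
scene plate 1061 [array([ 517.8, -166.4]), array([ 79.1, 236.1]), np.float64(7.1)] [nan nan nan]
front [-0.10874489  0.46195742]
P ymin nan [nan nan nan]
traycol [147 143 146] [ 0.42693192 -0.27501719  0.00189902]
scene tray 1331 [array([ 426. , -276.2]), array([ 82.2, 135. ]), np.float64(9.7)] [ 0.43  -0.276  0.004]
scene collar 441 [array([ 513.5, -276.4]), array([88.2, 51.3]), np.float64(16.4)] [ 0.517 -0.278  0.065]
scene handle 193 [array([496.4,  42.4]), array([92.1, 33.4]), np.float64(0.9)] [0.496 0.044 0.086]
side plate 55 [array([420.6, -69.7]), array([31.6, 13.2]), np.float64(3.5)] [nan nan nan]
front [-0.23730739  0.38963977]
P ymin nan [nan nan nan]
traycol [145 144 146] [ 0.43816722 -0.26976105  0.00517875]
side tray 1090 [array([ 424.8, -269. ]), array([ 77.1, 115.9]), np.float64(9.0)] [ 0.427 -0.269  0.004]
side collar 584 [array([ 515.5, -280.8]), array([86.1, 52.2]), np.float64(11.8)] [ 0.522 -0.284  0.066]
side handle 147 [array([496.8,  41.3]), array([85.5, 23.1]), np.float64(6.3)] [0.498 0.045 0.085]
```

Request:
drive_tool([
  [-0.92,-0.59,-0.4,0,0,-0.142,1],
  [-0.92,-0.59,-0.4,0,0,-0.142,1],
  [-0.92,-0.59,-0.4,0,0,-0.142,1],
  [-0.92,-0.59,-0.4,0,0,-0.142,1],
  [-0.92,-0.59,-0.4,0,0,-0.142,1],
  [-0.92,-0.59,-0.4,0,0,-0.142,1],
  [-0.92,-0.59,-0.4,0,0,-0.142,1],
  [-0.92,-0.59,-0.4,0,0,-0.142,1],
  [-0.92,-0.59,-0.4,0,0,-0.142,1],
  [-0.92,-0.59,-0.4,0,0,-0.142,1],
])

```text
time: 0.93
eef_pos: [0.3807, 0.4003, 0.331]
tcp_rot: [-0.0, -0.057, 0.998, 0.0]
wrist_force: [-0.3, -0.1, -0.3]
width: 1.0
gripper_force: 0.0
```

Request:
drive_tool([
  [-0.134,-0.94,-0.28,0,0,0,1],
  [-0.134,-0.94,-0.28,0,0,0,1],
  [-0.134,-0.94,-0.28,0,0,0,1],
  [-0.134,-0.94,-0.28,0,0,0,1],
  [-0.134,-0.94,-0.28,0,0,0,1],
  [-0.134,-0.94,-0.28,0,0,0,1],
  [-0.134,-0.94,-0.28,0,0,0,1],
  [-0.134,-0.94,-0.28,0,0,0,1],
  [-0.134,-0.94,-0.28,0,0,0,1],
  [-0.134,-0.94,-0.28,0,0,0,1],
])

```text
time: 1.77
eef_pos: [0.4403, 0.1727, 0.4003]
tcp_rot: [-0.001, -0.059, 0.998, -0.0]
wrist_force: [-0.2, 1.3, 0.2]
width: 0.997
gripper_force: 0.0
```

Request:
drive_tool([
  [0.1,-0.98,0,0,0,0,1],
  [0.1,-0.98,0,0,0,0,1],
  [0.1,-0.98,0,0,0,0,1],
  [0.1,-0.98,0,0,0,0,1],
  [0.1,-0.98,0,0,0,0,1],
  [0.1,-0.98,0,0,0,0,1],
  [0.1,-0.98,0,0,0,0,1],
  [0.1,-0.98,0,0,0,0,1],
  [0.1,-0.98,0,0,0,0,1],
  [0.1,-0.98,0,0,0,0,1],
])

```text
time: 2.6
eef_pos: [0.4446, -0.0735, 0.4009]
tcp_rot: [-0.001, -0.059, 0.998, -0.0]
wrist_force: [0.7, 0.4, -0.0]
width: 1.001
gripper_force: 0.0
```

```bash
cat >> h.py <<'E'
def wcloud(d,c):
    K=np.array(c['K']); v,u=np.indices(d.shape); x=(u-K[0,2])/K[0,0]; y=(v-K[1,2])/K[1,1]; r=np.hypot(x,y)+1e-9
    t=np.tan(np.minimum(r,1.5))/r; P=np.stack([x*t*d,y*t*d,d],-1); q=c['rotation']
    W=P@R.from_quat([q[1],q[2],q[3],q[0]]).as_matrix().T+np.array(c['origin']); W[d==0]=np.nan; return W
def topmap(W,p,fn,x=(.38,.62),y=(-.4,.1),S=1500,zmax=.3):
    top=np.zeros((int((x[1]-x[0])*S),int((y[1]-y[0])*S),3),np.uint8)
    k=(W[...,2]>-.01)&(W[...,2]<zmax)&(W[...,0]>x[0])&(W[...,0]<x[1])&(W[...,1]>y[0])&(W[...,1]<y[1])
    o=np.argsort(W[k][:,2])
    for P,c in zip(W[k][o],p[k][o]): cv2.circle(top,(int((y[1]-P[1])*S),int((x[1]-P[0])*S)),2,c.tolist(),-1)
    cv2.imwrite(fn,top)
E
python3 - <<'E'
from h import *
s,p,Rm=st(); print(p)
im,d,c=snap('wrist'); print(c); cv2.imwrite('pics/w1.png',im); W=wcloud(d,c); np.savez('w1.npz',W=W,p=im)
print(np.nanmedian(W[...,2]))
E
```

```text
[ 0.44455497 -0.07348778  0.40088859]
{'K': array([[325.1922621 ,   0.        , 280.14984509],
       [  0.        , 325.1922621 , 212.29062366],
       [  0.        ,   0.        ,   1.        ]]), 'origin': array([ 0.376337  , -0.08168954,  0.5424755 ]), 'rotation': array([0.09029086, 0.65839713, 0.74025535, 0.10189602])}
-0.0005347058454419074
```

View pics/w1.png

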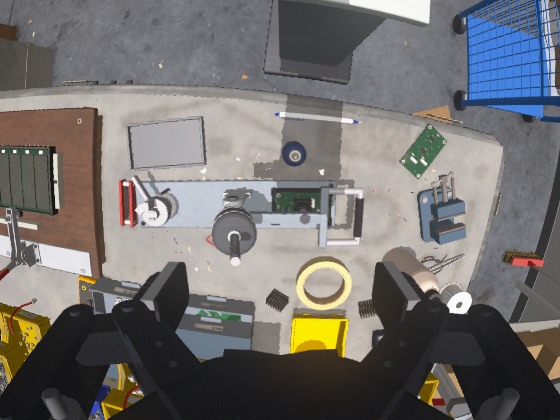

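```bash
python3 - <<'E'
from h import *
z=np.load('w1.npz'); W=z['W']; p=z['p'].astype(int); b,g,r=p[...,0],p[...,1],p[...,2]
def at(u,v): return W[v,u].round(4)
fin=np.isfinite(W[...,2])
roi=fin&(W[...,0]>.38)&(W[...,0]<.62)&(W[...,1]>-.36)&(W[...,1]<.1)
pl=roi&(b-r>10)&(abs(W[...,2]-.012)<.005)
l,lab,s,c=cv2.connectedComponentsWithStats(pl.astype(np.uint8)); k=1+s[1:,4].argmax(); m=lab==k
P=W[m]; print('plate',cv2.minAreaRect((P[:,:2]*1000).astype(np.float32)),P[:,2].mean())
# handle bar: dark, z~.085
hb=fin&(p.max(-1)<90)&(abs(W[...,2]-.088)<.012)&(W[...,1]>.02)&(W[...,1]<.08)
P=W[hb]; print('bar',len(P),cv2.minAreaRect((P[:,:2]*1000).astype(np.float32)),P.mean(0).round(4))
# tray
near=(abs(p-p[140,166]).max(-1)<14).astype(np.uint8); l,lab,s,c=cv2.connectedComponentsWithStats(near); m=(lab==lab[140,166])&fin
P=W[m]; print('tray',len(P),cv2.minAreaRect((P[:,:2]*1000).astype(np.float32)),P.mean(0).round(4))
# collar: z .035-.1
m=fin&(W[...,2]>.045)&(W[...,2]<.064)&(W[...,1]<-.2)&(W[...,1]>-.36)&(W[...,0]>.42)&(W[...,0]<.6); P=W[m]; print('lev',len(P)); 
m2=fin&(W[...,2]>.066)&(W[...,1]<-.2)&(W[...,1]>-.36)&(W[...,0]>.42)&(W[...,0]<.6); print('hook',cv2.minAreaRect((W[m2][:,:2]*1000).astype(np.float32)),W[m2].mean(0))
np.save('lev.npy',P); print(cv2.minAreaRect((P[:,:2]*1000).astype(np.float32)),at(138,187),at(135,180))
print('sink',at(300,200),'weight',at(234,225))
im=z['p'][100:290,100:400]; cv2.imwrite('pics/c2.png',cv2.resize(im,None,fx=2.6,fy=2.6,interpolation=cv2.INTER_CUBIC))
E
```

```text
plate ((524.219482421875, -188.96218872070312), (81.62175750732422, 241.1106414794922), 6.776254177093506) 0.01071416454079631
bar 276 ((497.42724609375, 50.18360137939453), (58.77756118774414, 11.937707901000977), 6.9850754737854) [0.4971 0.0495 0.0876]
tray 2911 ((427.27581787109375, -273.22998046875), (73.86080932617188, 135.18783569335938), 8.743413925170898) [ 0.427  -0.2719  0.0029]
lev 664
hook ((527.14990234375, -275.4796142578125), (33.22406768798828, 27.36911964416504), 18.410898208618164) [ 0.52392761 -0.27199789  0.08181373]
((514.4942626953125, -274.86163330078125), (90.49567413330078, 47.756717681884766), 19.992647171020508) [ 0.495  -0.298   0.0607] [ 0.4839 -0.3034  0.0614]
sink [ 0.4923 -0.036   0.0397] weight [ 0.5041 -0.1236  0.1649]
```

View pics/c2.png

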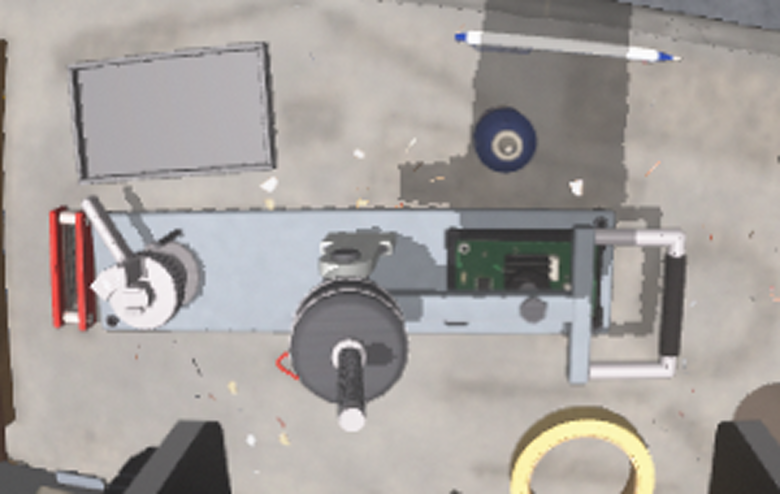

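Request:
drive_tool([
  [-0.115,-1,0.5,0,0,0,-1],
  [-0.115,-1,0.5,0,0,0,-1],
  [-0.115,-1,0.5,0,0,0,-1],
  [-0.115,-1,0.5,0,0,0,-1],
  [-0.115,-1,0.5,0,0,0,-1],
  [-0.115,-1,0.5,0,0,0,-1],
  [-0.115,-1,0.5,0,0,0,-1],
  [-0.115,-1,0.5,0,0,0,-1],
  [-0.115,-1,0.5,0,0,0,-1],
  [-0.115,-1,0.5,0,0,0,-1],
])

```text
time: 3.48
eef_pos: [0.502, -0.3195, 0.2761]
tcp_rot: [-0.0, -0.058, 0.998, 0.0]
wrist_force: [-0.0, 0.5, -0.3]
width: 0.003
gripper_force: 0.0
```

Request:
drive_tool([
  [0,-0.03,0.4,0,0,0,-1],
  [0,-0.03,0.912,0,0,0,-1],
  [0,-0.03,0.912,0,0,0,-1],
  [0,-0.03,0.912,0,0,0,-1],
  [0,-0.03,0.912,0,0,0,-1],
  [0,-0.03,0.912,0,0,0,-1],
  [0,-0.03,0.912,0,0,0,-1],
  [0,-0.03,0.912,0,0,0,-1],
  [0,-0.03,0.912,0,0,0,-1],
  [0,-0.03,0.912,0,0,0,-1],
])

```text
time: 4.32
eef_pos: [0.5041, -0.3285, 0.0509]
tcp_rot: [0.002, -0.058, 0.998, -0.001]
wrist_force: [-0.5, 1.2, 0.0]
width: 0.001
gripper_force: 0.0
```

Request:
drive_tool([
  [0.009,0.018,0,0,0,0,-1],
  [0.018,0.035,0,0,0,0,-1],
  [0.027,0.052,0,0,0,0,-1],
  [0.036,0.07,0,0,0,0,-1],
  [0.045,0.087,0,0,0,0,-1],
  [0.054,0.105,0,0,0,0,-1],
  [0.063,0.122,0,0,0,0,-1],
  [0.072,0.138,0,0,0,0,-1],
  [0.072,0.138,0,0,0,0,-1],
  [0.072,0.138,0,0,0,0,-1],
])

```text
time: 5.15
eef_pos: [0.4802, -0.2956, 0.0482]
tcp_rot: [-0.0, -0.057, 0.998, 0.0]
wrist_force: [-0.1, -0.1, 0.1]
width: 0.0
gripper_force: 0.0
```

```bash
python3 - <<'E'
from h import *
s,p,Rm=st(); print(p,s['wrist_force'])
im,d,c=snap('side'); cv2.imwrite('pics/s2.png',cv2.resize(im[200:310,220:390],None,fx=4,fy=4,interpolation=cv2.INTER_CUBIC))
E
```

```text
[ 0.48016335 -0.29564523  0.04823478] [-0.13651001 -0.12550436  0.13995109]
```

View pics/s2.png

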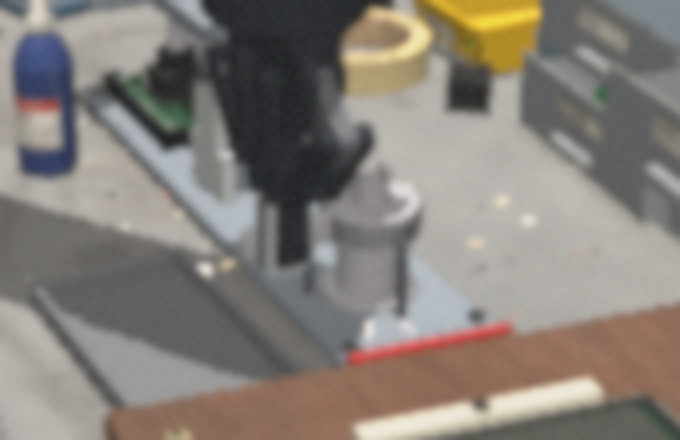

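Request:
drive_tool([
  [0,-0.03,0,0,0,0,-1],
  [0,-0.03,-0.2,0,0,0,-1],
  [0,-0.03,-0.4,0,0,0,-1],
  [0,-0.03,-0.8,0,0,0,-1],
  [0.1,-0.03,-1,0,0,0,-1],
  [0.1,-0.03,-1,0,0,0,-1],
  [0.1,-0.03,-1,0,0,0,-1],
  [0.1,-0.03,-1,0,0,0,-1],
  [0.1,-0.03,-1,0,0,0,-1],
  [0.1,-0.03,-1,0,0,0,-1],
])

```text
time: 6.03
eef_pos: [0.4565, -0.3066, 0.2982]
tcp_rot: [0.0, -0.057, 0.998, 0.0]
wrist_force: [0.3, 0.4, -0.2]
width: -0.003
gripper_force: 0.0
```

```bash
cat >> h.py <<'E'
H=np.array([.4972,.050]); U=np.array([-.120,.9928]); V=np.array([.9928,.120]); PV=H-.187*U; C=PV-.135*U
def press(xy): q=np.asarray(xy)[...,:2]-PV; return np.stack([q@V,q@U],-1)
def lever(n='wrist'):
    im,d,c=snap(n); W=wcloud(d,c) if n=='wrist' else cloud(d,c)
    ok=np.isfinite(W[...,2])&(abs(W[...,2]-.056)<.012); q=W[...,:2]-C; r=np.hypot(q[...,0],q[...,1])
    ok&=(r>.035)&(r<.075); q=press(W[ok])-[0,-.135]; a=np.degrees(np.arctan2(q[:,1],q[:,0]))%360
    print('lever',len(a),'deg',np.median(a),np.percentile(a,[10,90]),'joint',np.radians(np.median(a)-178)); return im,W
E
python3 - <<'E'
from h import *
print(st()[1]); im,W=lever(); lever('scene')
cv2.imwrite('pics/w3.png',im)
E
```

```text
[ 0.45645582 -0.30657719  0.29817139]
lever 207 deg 180.7818628584628 [176.99017719 183.76144784] joint 0.04855266621911689
lever 75 deg 180.80875060926502 [175.80380008 183.40701334] joint 0.04902194599907132
```

Request:
drive_tool([
  [0,0.7,-0.08,0,0,0,-0.06],
  [0,0.7,-0.08,0,0,0,-0.06],
  [0,0.7,-0.08,0,0,0,-0.06],
  [0,0.7,-0.08,0,0,0,-0.06],
  [0,0.7,-0.08,0,0,0,-0.06],
  [0,0.7,-0.08,0,0,0,-0.06],
  [0,0.7,-0.08,0,0,0,-0.06],
  [0,0.7,-0.08,0,0,0,-0.06],
  [0,0.7,-0.08,0,0,0,-0.06],
  [0,0.7,-0.08,0,0,0,-0.06],
])

```text
time: 6.97
eef_pos: [0.4363, -0.1337, 0.3179]
tcp_rot: [-0.0, -0.056, 0.998, -0.0]
wrist_force: [-0.0, -0.3, 0.5]
width: 0.473
gripper_force: 0.0
```

Request:
drive_tool([
  [-0.33,0.697,0,0,0,0,-0.06],
  [-0.33,0.697,0,0,0,0,-0.06],
  [-0.33,0.697,0,0,0,0,-0.06],
  [-0.33,0.697,0,0,0,0,-0.06],
  [-0.33,0.697,0,0,0,0,-0.06],
  [-0.33,0.697,0.4,0,0,0,-0.06],
  [-0.33,0.697,0.6,0,0,0,-0.06],
  [-0.33,0.697,0.6,0,0,0,-0.06],
  [-0.33,0.697,0.6,0,0,0,-0.06],
  [-0.33,0.697,0.6,0,0,0,-0.06],
])

```text
time: 7.8
eef_pos: [0.4954, 0.0486, 0.1631]
tcp_rot: [-0.004, -0.057, 0.998, -0.002]
wrist_force: [-0.8, -0.8, -0.1]
width: 0.466
gripper_force: 0.0
```

```bash
python3 - <<'E'
from h import *
s,t,Rm=st(); print(t,s['width'],s['wrist_force'])
im,d,c=snap('wrist'); W=wcloud(d,c); cv2.imwrite('pics/w4.png',im)
hb=(im.max(-1)<100)&(abs(W[...,2]-.088)<.012)&(W[...,1]>.02)&(W[...,1]<.08)&(W[...,0]>.45)&(W[...,0]<.55)
P=W[hb]; print('bar',len(P),cv2.minAreaRect((P[:,:2]*1000).astype(np.float32)),P.mean(0).round(4),P.max(0))
E
```

```text
[0.49539805 0.04862265 0.16306517] 0.4655525146442108 [-0.78356056 -0.79756886 -0.14063899]
bar 1425 ((497.7493896484375, 51.15062713623047), (60.054683685302734, 12.449399948120117), 6.154954433441162) [0.4962 0.0508 0.0872] [0.52771194 0.0595461  0.09018856]
```

View pics/w4.png

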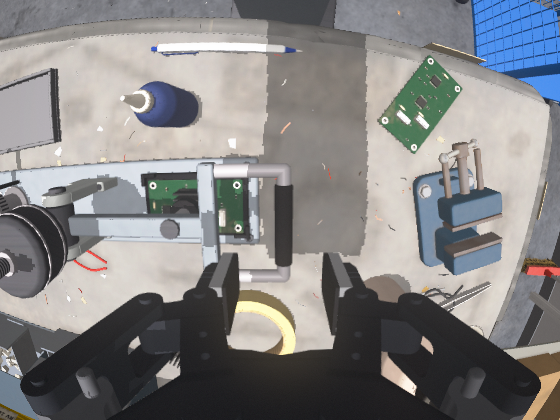

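Request:
drive_tool([
  [0,0.005,0.15,0,0,0,-0.06],
  [0,0.005,0.28,0,0,0,-0.06],
  [0,0.005,0.35,0,0,0,-0.06],
  [0,0.005,0.4,0,0,0,-0.06],
  [0,0.005,0.4,0,0,0,-0.06],
  [0,0.005,0.4,0,0,0,-0.6],
  [0,0.005,0.4,0,0,0,-1],
  [0,0.005,0.4,0,0,0,-1],
  [0,0.005,0.4,0,0,0,-1],
  [0,0.005,0.4,0,0,0,-1],
], squeeze=40)

```text
time: 8.68
eef_pos: [0.5001, 0.0511, 0.0704]
tcp_rot: [0.002, -0.057, 0.998, 0.0]
wrist_force: [-1.3, -2.5, 8.0]
width: 0.135
gripper_force: 39.1
```

```bash
python3 - <<'E'
from h import *
s,t,Rm=st(); print(t,s['width'],s['wrist_force'],s['gripper_force'])
# arc relative to start: tool y shift = r(cos th -1), tool z = -r sin th
for th in np.arange(.06,1.75,.06): print(round(th,2),round(.187*(np.cos(th)-1)/.25,3),round(-.187*np.sin(th)/.25,3))
E
```

```text
[0.50009562 0.0511226  0.07036296] 0.135150727033141 [-1.26781438 -2.528685    7.95630392] 39.1058349609375
0.06 -0.001 -0.045
0.12 -0.005 -0.09
0.18 -0.012 -0.134
0.24 -0.021 -0.178
0.3 -0.033 -0.221
0.36 -0.048 -0.264
0.42 -0.065 -0.305
0.48 -0.085 -0.345
0.54 -0.106 -0.385
0.6 -0.131 -0.422
0.66 -0.157 -0.459
0.72 -0.186 -0.493
0.78 -0.216 -0.526
0.84 -0.249 -0.557
0.9 -0.283 -0.586
0.96 -0.319 -0.613
1.02 -0.357 -0.637
1.08 -0.395 -0.66
1.14 -0.436 -0.68
1.2 -0.477 -0.697
1.26 -0.519 -0.712
1.32 -0.562 -0.725
1.38 -0.606 -0.734
1.44 -0.65 -0.742
1.5 -0.695 -0.746
1.56 -0.74 -0.748
1.62 -0.785 -0.747
1.68 -0.83 -0.744
1.74 -0.874 -0.737
```

Request:
drive_tool([
  [0,-0.001,-0.045,0,0,0,-1],
  [0,-0.005,-0.09,0,0,0,-1],
  [0,-0.012,-0.134,0,0,0,-1],
  [0,-0.021,-0.178,0,0,0,-1],
  [0,-0.033,-0.221,0,0,0,-1],
  [0,-0.048,-0.264,0,0,0,-1],
  [0,-0.065,-0.305,0,0,0,-1],
  [0,-0.085,-0.345,0,0,0,-1],
  [0,-0.106,-0.385,0,0,0,-1],
  [0,-0.131,-0.422,0,0,0,-1],
])

```text
time: 9.52
eef_pos: [0.5034, 0.0219, 0.1762]
tcp_rot: [0.002, -0.058, 0.998, 0.002]
wrist_force: [2.0, 13.8, 2.1]
width: 0.132
gripper_force: 39.4
```

Request:
drive_tool([
  [0,-0.022,-0.037,0,0,0,-1],
  [0,-0.05,-0.071,0,0,0,-1],
  [0,-0.08,-0.104,0,0,0,-1],
  [0,-0.113,-0.135,0,0,0,-1],
  [0,-0.147,-0.164,0,0,0,-1],
  [0,-0.183,-0.191,0,0,0,-1],
  [0,-0.221,-0.215,0,0,0,-1],
  [0,-0.26,-0.238,0,0,0,-1],
  [0,-0.301,-0.258,0,0,0,-1],
  [0,-0.342,-0.275,0,0,0,-1],
])

```text
time: 10.35
eef_pos: [0.5133, -0.0616, 0.2477]
tcp_rot: [0.002, -0.059, 0.998, 0.004]
wrist_force: [-13.4, 16.2, 38.4]
width: 0.133
gripper_force: 44.0
```

Request:
drive_tool([
  [0,-0.011,-0.013,0,0,0,-1],
  [0,-0.022,-0.026,0,0,0,-1],
  [0,-0.04,-0.033,0,0,0,-1],
  [0,-0.058,-0.039,0,0,0,-1],
  [0,-0.076,-0.045,0,0,0,-1],
  [0,-0.095,-0.051,0,0,0,-1],
  [0,-0.118,-0.057,0,0,0,-1],
  [0,-0.141,-0.062,0,0,0,-1],
  [0,-0.164,-0.066,0,0,0,-1],
  [0,-0.186,-0.07,0,0,0,-1],
])

```text
time: 11.18
eef_pos: [0.5186, -0.1124, 0.2615]
tcp_rot: [0.002, -0.057, 0.998, 0.0]
wrist_force: [-0.2, 3.9, 10.7]
width: 0.133
gripper_force: 42.3
```

Request:
drive_tool([
  [0,-0.024,-0.01,0,0,0,-1],
  [0,-0.047,-0.016,0,0,0,-1],
  [0,-0.07,-0.019,0,0,0,-1],
  [0,-0.093,-0.021,0,0,0,-1],
  [0,-0.116,-0.021,0,0,0,-1],
  [0,-0.14,-0.021,0,0,0,-1],
  [0,-0.163,-0.019,0,0,0,-1],
  [0,-0.186,-0.016,0,0,0,-1],
  [0,-0.205,-0.013,0,0,0,-1],
  [0,-0.205,-0.013,0,0,0,-1],
])

```text
time: 12.02
eef_pos: [0.5243, -0.1634, 0.2627]
tcp_rot: [0.001, -0.057, 0.998, -0.0]
wrist_force: [12.1, 1.2, -13.0]
width: 0.132
gripper_force: 39.6
```

Request:
drive_tool([
  [0,0,0,0,0,0,-0.1],
  [0,0,0,0,0,0,-0.1],
  [0,0,0,0,0,0,-0.1],
  [0,0,0,0,0,0,-0.1],
  [0,-0.02,-0.1,0,0,0,-0.1],
  [0,-0.02,-0.2,0,0,0,-0.1],
  [0,-0.02,-0.3,0,0,0,-0.1],
  [0,-0.02,-0.4,0,0,0,-0.1],
  [0,-0.02,-0.5,0,0,0,-0.1],
  [0,-0.02,-0.5,0,0,0,-0.1],
])

```text
time: 12.85
eef_pos: [0.5247, -0.169, 0.3931]
tcp_rot: [0.003, -0.057, 0.998, -0.0]
wrist_force: [1.1, 0.0, 0.3]
width: 0.445
gripper_force: 0.0
```

```bash
python3 - <<'E'
from h import *
s,t,Rm=st(); print(t,s['width'],s['wrist_force'])
im,W=lever('scene')
cv2.imwrite('pics/s5.png',cv2.resize(im[130:310,190:410],None,fx=3.3,fy=3.3,interpolation=cv2.INTER_CUBIC))
E
```

```text
[ 0.52471349 -0.16897199  0.39313749] 0.4445986873126406 [1.06519681 0.03416172 0.26479767]
lever 102 deg 179.42468918381547 [104.32535662 183.33582331] joint 0.024865517075130728
```

View pics/s5.png

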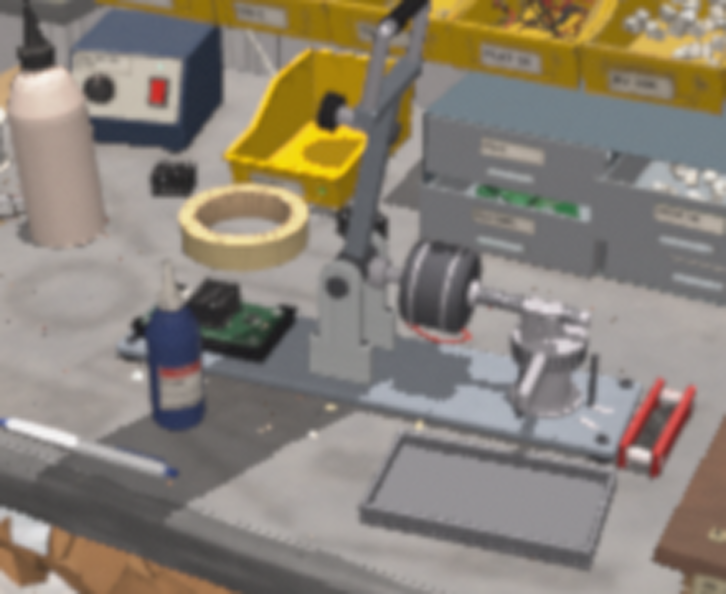

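```bash
cat >> h.py <<'E'
def path(phis,rho=.056,extra=0):
    out=[]
    for f in np.radians(phis):
        n=np.array([np.sin(f),-np.cos(f)])   # clockwise normal, press frame
        o=.004+.011*abs(n[0])+.0142*abs(n[1])+extra
        q=rho*np.array([np.cos(f),np.sin(f)])+o*n; out.append(C+q[0]*V+q[1]*U)
    return np.array(out)
def rel(P,p0,Rm):
    d=np.c_[P,np.full(len(P),p0[2])]-p0; return (Rm.inv().apply(d)/.25).round(3)[:,:2]
E
python3 - <<'E'
from h import *
s,t,Rm=st(); print(np.round(s['q'],2),t)
Rm=R.from_quat([-.057,.998,0,0])
P0=path([181],extra=.008)[0]; print('start',P0, rel([P0],t,Rm))
p0=np.r_[P0,.05]
ph=np.r_[181:257:20j]; print(np.c_[ph.round(0),rel(path(ph),p0,Rm)])
E
```

```text
[-0.52  0.09  0.83  1.47 -0.07  1.61  1.99] [ 0.52431785 -0.16886431  0.39079377]
start [ 0.4767454  -0.25123033] [[ 0.227 -0.306]]
[[ 1.81e+02 -1.00e-03 -3.20e-02]
 [ 1.85e+02  4.00e-03 -4.50e-02]
 [ 1.89e+02  7.00e-03 -5.90e-02]
 [ 1.93e+02  1.00e-02 -7.30e-02]
 [ 1.97e+02  1.20e-02 -8.80e-02]
 [ 2.01e+02  1.30e-02 -1.03e-01]
 [ 2.05e+02  1.30e-02 -1.18e-01]
 [ 2.09e+02  1.10e-02 -1.34e-01]
 [ 2.13e+02  9.00e-03 -1.50e-01]
 [ 2.17e+02  5.00e-03 -1.66e-01]
 [ 2.21e+02 -0.00e+00 -1.82e-01]
 [ 2.25e+02 -7.00e-03 -1.98e-01]
 [ 2.29e+02 -1.50e-02 -2.14e-01]
 [ 2.33e+02 -2.40e-02 -2.29e-01]
 [ 2.37e+02 -3.50e-02 -2.44e-01]
 [ 2.41e+02 -4.70e-02 -2.58e-01]
 [ 2.45e+02 -6.00e-02 -2.71e-01]
 [ 2.49e+02 -7.50e-02 -2.83e-01]
 [ 2.53e+02 -9.10e-02 -2.93e-01]
 [ 2.57e+02 -1.07e-01 -3.03e-01]]
```

Request:
drive_tool([
  [0.227,-0.306,0,0,0,0,-1],
  [0.227,-0.306,0,0,0,0,-1],
  [0.227,-0.306,0,0,0,0,-1],
  [0.227,-0.306,0.1,0,0,0,-1],
  [0.227,-0.306,0.3,0,0,0,-1],
  [0.227,-0.306,0.5,0,0,0,-1],
  [0.227,-0.306,0.7,0,0,0,-1],
  [0.227,-0.306,0.8,0,0,0,-1],
  [0.227,-0.306,0.8,0,0,0,-1],
  [0.227,-0.306,0.8,0,0,0,-1],
])

```text
time: 13.73
eef_pos: [0.474, -0.25, 0.186]
tcp_rot: [-0.003, -0.057, 0.998, 0.001]
wrist_force: [-0.9, -0.0, -0.0]
width: -0.0
gripper_force: 0.0
```

Request:
drive_tool([
  [0,0,0.1,0,0,0,-1],
  [0,0,0.2,0,0,0,-1],
  [0,0,0.3,0,0,0,-1],
  [0,0,0.38,0,0,0,-1],
  [0,0,0.46,0,0,0,-1],
  [0,0,0.51,0,0,0,-1],
  [0,0,0.55,0,0,0,-1],
  [0,0,0.55,0,0,0,-1],
  [0,0,0.55,0,0,0,-1],
  [0,0,0.55,0,0,0,-1],
])

```text
time: 14.57
eef_pos: [0.4769, -0.2513, 0.0522]
tcp_rot: [0.001, -0.057, 0.998, -0.0]
wrist_force: [-0.1, 0.2, -0.4]
width: 0.002
gripper_force: 0.0
```

Request:
drive_tool([
  [0,-0.032,0.008,0,0,0,-1],
  [0.004,-0.045,0.008,0,0,0,-1],
  [0.007,-0.059,0.008,0,0,0,-1],
  [0.01,-0.073,0.008,0,0,0,-1],
  [0.012,-0.088,0.008,0,0,0,-1],
  [0.013,-0.103,0.008,0,0,0,-1],
  [0.013,-0.118,0.008,0,0,0,-1],
  [0.011,-0.134,0.008,0,0,0,-1],
  [0.009,-0.15,0.008,0,0,0,-1],
  [0.005,-0.166,0.008,0,0,0,-1],
])

```text
time: 15.4
eef_pos: [0.4794, -0.2926, 0.0488]
tcp_rot: [-0.0, -0.057, 0.998, 0.0]
wrist_force: [0.4, 0.9, 0.5]
width: -0.004
gripper_force: 0.5
```

Request:
drive_tool([
  [-0.005,-0.016,0,0,0,0,-1],
  [-0.012,-0.032,0,0,0,0,-1],
  [-0.02,-0.048,0,0,0,0,-1],
  [-0.029,-0.063,0,0,0,0,-1],
  [-0.04,-0.078,0,0,0,0,-1],
  [-0.052,-0.092,0,0,0,0,-1],
  [-0.065,-0.105,0,0,0,0,-1],
  [-0.08,-0.117,0,0,0,0,-1],
  [-0.096,-0.127,0,0,0,0,-1],
  [-0.112,-0.137,0,0,0,0,-1],
])

```text
time: 16.23
eef_pos: [0.5115, -0.3232, 0.0488]
tcp_rot: [-0.0, -0.057, 0.998, 0.0]
wrist_force: [-5.0, 2.3, 1.6]
width: -0.0
gripper_force: 3.1
```

```bash
python3 - <<'E'
from h import *
s,t,Rm=st(); print(t,s['wrist_force'],press(t)-[0,-.135])
lever('scene'); lever('side'); lever()
E
```

```text
[ 0.51154175 -0.32316052  0.04877549] [-4.96449818  2.25847444  1.59216808] [-0.03054077 -0.05018508]
lever 136 deg 230.05962355923515 [106.92852617 250.86203231] joint 0.9086118384574626
lever 200 deg 239.17423464050648 [103.82152175 254.31026063] joint 1.0676918118644079
lever 1379 deg 226.8785073632128 [ 92.13995057 237.27445562] joint 0.8530908869483553
```

Request:
drive_tool([
  [-0.006,0,0,0,0,0,-1],
  [-0.012,0,0,0,0,0,-1],
  [-0.018,0,0,0,0,0,-1],
  [-0.018,0,0,0,0,0,-1],
  [-0.018,0,0,0,0,0,-1],
  [-0.018,0,0,0,0,0,-1],
  [0.05,0,0,0,0,0,-1],
  [0.1,0,0,0,0,0,-1],
  [0.1,0,-0.3,0,0,0,-1],
  [0.1,0,-0.6,0,0,0,-1],
])

```text
time: 17.22
eef_pos: [0.4839, -0.3255, 0.1316]
tcp_rot: [-0.002, -0.056, 0.998, 0.001]
wrist_force: [1.1, 0.2, 1.6]
width: 0.0
gripper_force: 0.0
```

```bash
python3 - <<'E'
from h import *
s,t,Rm=st(); print(t,s['wrist_force'])
lever('side'); im,W=lever(); cv2.imwrite('pics/w6.png',im); np.savez('w6.npz',W=W,p=im)
E
```

```text
[ 0.48390678 -0.32553048  0.13156059] [1.12704878 0.17172222 1.5974983 ]
lever 161 deg 249.34560141542488 [ 88.34368064 254.88790491] joint 1.2452156515146908
lever 137 deg 99.1372441883492 [ 88.06632405 112.24219726] joint -1.3764147461095995
```

View pics/w6.png

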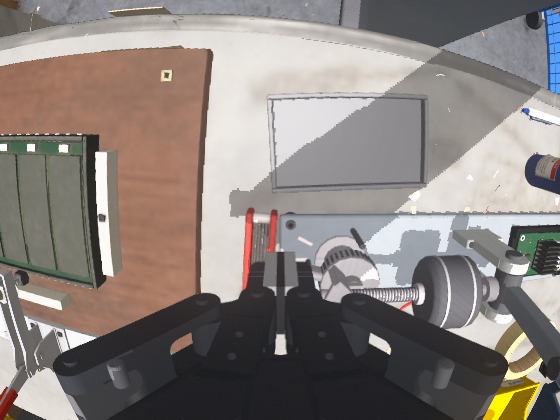

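Request:
drive_tool([
  [0,0,-0.16,0,0,0,-1],
  [0,0,-0.32,0,0,0,-1],
  [0,0,-0.48,0,0,0,-1],
  [0,0,-0.64,0,0,0,-1],
  [0,0,-0.83,0,0,0,-1],
  [0,0,-0.83,0,0,0,-1],
  [0,0.1,-0.83,0,0,0,-1],
  [0,0.25,-0.83,0,0,0,-1],
  [0,0.4,-0.83,0,0,0,-1],
  [0,0.5,-0.83,0,0,0,-1],
])

```text
time: 18.15
eef_pos: [0.472, -0.199, 0.3396]
tcp_rot: [0.001, -0.058, 0.998, 0.0]
wrist_force: [0.3, 0.9, 0.4]
width: 0.001
gripper_force: 0.0
```

Request:
drive_tool([
  [-0.05,0.15,0,0,0,0,-1],
  [-0.1,0.3,0,0,0,0,-1],
  [-0.15,0.45,0,0,0,0,-1],
  [-0.2,0.6,0,0,0,0,0.2],
  [-0.2,0.67,0,0,0,0,0.4],
  [-0.2,0.67,0,0,0,0,0.4],
  [-0.2,0.67,0,0,0,0,0.4],
  [-0.2,0.67,0,0,0,0,0.4],
  [-0.2,0.67,0,0,0,0,0.4],
  [-0.2,0.67,0,0,0,0,0.4],
])

```text
time: 18.98
eef_pos: [0.5027, -0.031, 0.3398]
tcp_rot: [0.0, -0.056, 0.998, 0.0]
wrist_force: [-0.6, 0.8, 0.4]
width: 0.7
gripper_force: 0.0
```

```bash
python3 - <<'E'
from h import *
s,t,Rm=st(); print(t,s['wrist_force'],s['width'])
im,d,c=snap('wrist'); W=wcloud(d,c); np.savez('w7.npz',W=W,p=im); cv2.imwrite('pics/w7.png',im)
ims,ds,cs=snap('side'); Ws=cloud(ds,cs); im2,d2,c2=snap('scene'); W2=cloud(d2,c2)
for n,w in(('wrist',W),('side',Ws),('scene',W2)):
    q=press(w)-[0,-.135]; r=np.hypot(q[...,0],q[...,1]); a=np.degrees(np.arctan2(q[...,1],q[...,0]))%360
    ok=(abs(w[...,2]-.056)<.012)&(r>.03)&(r<.075)&(a>150)&(a<330); print(n,ok.sum(),np.percentile(a[ok],[10,50,90]).round(1) if ok.sum() else '')
# board
b,g,r=[im[...,i].astype(int) for i in range(3)]
q=press(W); near=(abs(q[...,0])<.06)&(abs(q[...,1]-.105)<.07)&(W[...,2]<.06)
m=near&(g-r>15)&(g-b>5)&(abs(W[...,2]-.024)<.01); P=q[m]*1000
print('board',m.sum(),cv2.minAreaRect(P.astype(np.float32)),np.median(W[m][:,2]))
k=near&(W[...,2]>.037); print('sink',k.sum(),cv2.minAreaRect((q[k]*1000).astype(np.float32)),np.percentile(W[k][:,2],[5,50,95]))
G=np.full((12,12),0); 
for i,y in enumerate(np.arange(.05,.165,.01)):
  print([int(1000*np.nanmax(np.r_[0,W[near&(abs(q[...,0]-x)<.005)&(abs(q[...,1]-y)<.005)][:,2]])) for x in np.arange(-.045,.05,.01)], round(y,3))
E
```

```text
[ 0.50265407 -0.03098516  0.33981076] [-0.61000181  0.75084071  0.37768707] 0.700496060233424
wrist 83 [159.6 250.6 255.2]
side 110 [247.7 251.6 255.9]
scene 142 [244.7 249.9 254. ]
board 1229 ((1.0977535247802734, 105.99955749511719), (89.41678619384766, 49.902042388916016), 89.26417541503906) 0.022440287019666605
sink 276 ((0.8266487121582031, 107.23089599609375), (27.591245651245117, 33.3394775390625), 89.6246337890625) [0.03777139 0.04176295 0.04349666]
[11, 12, 13, 12, 12, 12, 12, 12, 13, 10] 0.05
[10, 25, 26, 23, 24, 24, 23, 25, 24, 10] 0.06
[11, 24, 24, 24, 24, 25, 23, 25, 25, 10] 0.07
[10, 13, 24, 25, 25, 26, 24, 24, 13, 11] 0.08
[11, 18, 23, 43, 43, 43, 42, 24, 12, 10] 0.09
[9, 18, 24, 43, 43, 43, 43, 24, 12, 11] 0.1
[10, 18, 24, 44, 44, 43, 43, 24, 12, 11] 0.11
[9, 19, 23, 42, 44, 44, 43, 24, 13, 10] 0.12
[10, 17, 23, 30, 30, 30, 31, 23, 12, 11] 0.13
[9, 13, 25, 24, 24, 30, 30, 25, 23, 11] 0.14
[9, 15, 25, 24, 24, 24, 24, 25, 24, 12] 0.15
[9, 15, 25, 25, 17, 18, 18, 13, 15, 10] 0.16
```

Request:
drive_tool([
  [-0.02,0.002,0.1,0,0,-0.039,0.4],
  [-0.02,0.002,0.2,0,0,-0.078,0.4],
  [-0.02,0.002,0.3,0,0,-0.117,0.4],
  [-0.02,0.002,0.4,0,0,-0.156,0.4],
  [-0.02,0.002,0.5,0,0,-0.195,0.4],
  [-0.02,0.002,0.6,0,0,-0.234,0.4],
  [-0.02,0.002,0.6,0,0,-0.273,0.4],
  [-0.02,0.002,0.6,0,0,-0.312,0.4],
  [-0.02,0.002,0.6,0,0,-0.351,0.4],
  [-0.02,0.002,0.6,0,0,-0.39,0.4],
])

```text
time: 19.97
eef_pos: [0.5073, -0.0303, 0.1862]
tcp_rot: [-0.006, -0.506, 0.862, -0.002]
wrist_force: [0.4, -0.0, -0.3]
width: 0.699
gripper_force: 0.0
```

Request:
drive_tool([
  [0,0,0,0,0,-0.039,0.4],
  [0,0,0,0,0,-0.078,0.4],
  [0,0,0,0,0,-0.112,0.4],
  [0,0,0,0,0,-0.112,0.4],
  [0,0,0,0,0,-0.112,0.4],
  [0,0,0,0,0,-0.112,0.4],
  [0,0,0,0,0,-0.112,0.4],
  [0,0,0,0,0,-0.112,0.4],
  [0,0,0,0,0,-0.112,0.4],
  [0,0,0,0,0,-0.112,0.4],
])

```text
time: 20.8
eef_pos: [0.5094, -0.0283, 0.1794]
tcp_rot: [-0.015, -0.641, 0.768, 0.001]
wrist_force: [0.0, 0.4, -2.3]
width: 0.704
gripper_force: 0.0
```

```bash
python3 - <<'E'
from h import *
s,t,Rm=st(); print(t,np.round(s['q'],2),s['wrist_force'],s['width'])
Y=Rm.as_matrix(); print('tool y deg',np.degrees(np.arctan2(Y[1,1],Y[0,1])),'z',Y[:,2].round(3), 'press',press(t))
print(go([.5078,-.0299,t[2]]))
im,d,c=snap('wrist'); W=wcloud(d,c); q=press(W); near=(abs(q[...,0])<.06)&(abs(q[...,1]-.105)<.07)&(W[...,2]<.06)
k=near&(W[...,2]>.037); print('sink',k.sum(),cv2.minAreaRect((q[k]*1000).astype(np.float32)),np.percentile(W[k][:,2],[5,50,95]))
q=press(W)-[0,-.135]; r=np.hypot(q[...,0],q[...,1]); a=np.degrees(np.arctan2(q[...,1],q[...,0]))%360
z=np.load('w7.npz')['W']; 
for w in (W,z):
    q=press(w)-[0,-.135]; r=np.hypot(q[...,0],q[...,1]); a=np.degrees(np.arctan2(q[...,1],q[...,0]))%360
    ok=(abs(w[...,2]-.061)<.004)&(r>.04)&(r<.075)&(a>200)&(a<330); print(ok.sum(),np.percentile(a[ok],[5,50,95]).round(1) if ok.sum() else '')
E
```

```text
[ 0.5094014  -0.02831615  0.17939487] [ 1.04  0.33 -1.26  1.81  0.34  1.28  2.65] [ 0.04328471  0.41239277 -2.34028207] 0.7040229916219297
tool y deg 169.66222145920068 z [-0.024 -0.017 -1.   ] press [0.00271561 0.10779325]
(array([0.007, 0.005, 0.   ]), array([0., 0., 0.]))
sink 505 ((0.9215717315673828, 106.67106628417969), (28.239887237548828, 33.03343963623047), 89.61762237548828) [0.03923752 0.0423376  0.04351528]
0 
52 [249.4 252.5 256.1]
```

Request:
drive_tool([
  [0,0,0,0,0,0.039,0.4],
  [0,0,0,0,0,0.078,0.4],
  [0,0,0,0,0,0.117,0.4],
  [0,0,0,0,0,0.156,0.4],
  [0,0,0,0,0,0.195,0.4],
  [0,0,0,0,0,0.234,0.4],
  [0,0,0,0,0,0.273,0.4],
  [0,0,0,0,0,0.312,0.4],
  [0,0,0,0,0,0.351,0.4],
  [0,0,0,0,0,0.39,0.4],
])

```text
time: 21.68
eef_pos: [0.5098, -0.0283, 0.1793]
tcp_rot: [-0.013, -0.078, 0.997, -0.008]
wrist_force: [0.0, 0.2, 0.9]
width: 0.701
gripper_force: 0.0
```

Request:
drive_tool([
  [0,0,0,0,0,0.039,0.4],
  [0,0,0,0,0,0.078,0.4],
  [0,0,0,0,0,0.117,0.4],
  [0,0,0,0,0,0.156,0.4],
  [0,0,0,0,0,0.195,0.4],
  [0,0,0,0,0,0.234,0.4],
  [0,0,0,0,0,0.273,0.4],
  [0,0,0,0,0,0.312,0.4],
  [0,0,0,0,0,0.351,0.4],
  [0,0,0,0,0,0.39,0.4],
])

```text
time: 22.52
eef_pos: [0.5099, -0.0283, 0.1794]
tcp_rot: [-0.006, 0.51, 0.86, -0.014]
wrist_force: [0.2, -0.1, -0.2]
width: 0.701
gripper_force: 0.0
```

```bash
python3 - <<'E'
from h import *
s,t,Rm=st(); print(t,np.round(s['q'],2),s['wrist_force'],s['width'])
Y=Rm.as_matrix(); print('tool y deg',np.degrees(np.arctan2(Y[1,1],Y[0,1])),'z',Y[:,2].round(3), 'press',press(t))
E
```

```text
[ 0.50990863 -0.02827382  0.17944709] [ 0.73  0.19 -0.84  1.82  0.16  1.23  0.33] [ 0.17630292 -0.13967086 -0.1608086 ] 0.7011603316056726
tool y deg 28.719150831556014 z [-0.024 -0.017 -1.   ] press [0.00322427 0.10777442]
```

```bash
cat >> h.py <<'E'
def down(deg):
    a=np.radians(deg); y=np.array([np.cos(a),np.sin(a),0]); z=np.array([0,0,-1.]); return R.from_matrix(np.c_[np.cross(y,z),y,z])
E
python3 - <<'E'
from h import *
P=PV+.001*V+.1067*U; print(P,go(np.r_[P,.12],down(6.9)))
E
```

```text
[ 0.5078288  -0.02960184] (array([ 0.   , -0.003,  0.238]), array([-0.0091,  0.0029,  0.1212]))
```

Request:
drive_tool([
  [0,-0.003,0.06,-0.0091,0.0029,0.03,0.4],
  [0,-0.003,0.12,-0.0091,0.0029,0.06,0.4],
  [0,-0.003,0.18,-0.0091,0.0029,0.09,0.4],
  [0,-0.003,0.238,-0.0091,0.0029,0.1212,0.4],
  [0,-0.003,0.238,-0.0091,0.0029,0.1212,0.4],
  [0,-0.003,0.238,-0.0091,0.0029,0.1212,0.4],
  [0,-0.003,0.238,-0.0091,0.0029,0.1212,0.4],
  [0,-0.003,0.238,-0.0091,0.0029,0.1212,0.4],
  [0,-0.003,0.238,-0.0091,0.0029,0.1212,0.4],
  [0,-0.003,0.238,-0.0091,0.0029,0.1212,0.4],
])

```text
time: 23.35
eef_pos: [0.5082, -0.0294, 0.1205]
tcp_rot: [0.0, 0.66, 0.751, 0.0]
wrist_force: [-0.8, 0.1, -0.9]
width: 0.696
gripper_force: 0.0
```

```bash
python3 - <<'E'
from h import *
P=PV+.001*V+.1067*U; s,t,Rm=st(); print(t,go(np.r_[P,.030],down(6.9)),s['wrist_force'])
im,d,c=snap('wrist'); W=wcloud(d,c); q=press(W); near=(abs(q[...,0])<.06)&(abs(q[...,1]-.105)<.04)&(W[...,2]<.06)
k=near&(W[...,2]>.037); print('sink',k.sum(),cv2.minAreaRect((q[k]*1000).astype(np.float32)))
E
```

```text
[ 0.50816987 -0.02937281  0.12054526] (array([-0.001, -0.002,  0.362]), array([0.0003, 0.0001, 0.0028])) [-0.77551573  0.12896515 -0.87376523]
sink 763 ((1.4652423858642578, 106.46517181396484), (28.237119674682617, 32.79806137084961), 89.57930755615234)
```

Request:
drive_tool([
  [0,0,0.08,0,0,0.0028,0.4],
  [0,0,0.16,0,0,0.0028,0.4],
  [0,0,0.24,0,0,0.0028,0.4],
  [0,0,0.3,0,0,0.0028,0.4],
  [0,0,0.34,0,0,0.0028,0.4],
  [0,0,0.362,0,0,0.0028,0.2],
  [0,0,0.362,0,0,0.0028,0],
  [0,0,0.362,0,0,0.0028,-0.2],
  [0,0,0.362,0,0,0.0028,-0.5],
  [0,0,0.362,0,0,0.0028,-1],
], squeeze=35)

```text
time: 24.23
eef_pos: [0.5084, -0.0294, 0.0303]
tcp_rot: [0.001, 0.664, 0.748, 0.0]
wrist_force: [-0.3, -0.0, -1.3]
width: 0.379
gripper_force: 35.4
```

Request:
drive_tool([
  [0,0,0,0,0,0,-1],
  [0,0,0,0,0,0,-1],
  [0,0,0,0,0,0,-1],
  [0,0,-0.02,0,0,0,-1],
  [0,0,-0.05,0,0,0,-1],
  [0,0,-0.1,0,0,0,-1],
  [0,0,-0.16,0,0,0,-1],
  [0,0,-0.22,0,0,0,-1],
  [0,0,-0.28,0,0,0,-1],
  [0,0,-0.32,0,0,0,-1],
])

```text
time: 25.07
eef_pos: [0.5084, -0.0291, 0.1118]
tcp_rot: [0.001, 0.663, 0.748, 0.0]
wrist_force: [0.1, 0.1, -2.1]
width: 0.378
gripper_force: 35.5
```

```bash
python3 - <<'E'
from h import *
s,t,Rm=st(); print(t,s['width'],s['gripper_force'],s['wrist_force'])
im,d,c=snap('wrist'); W=wcloud(d,c); q=W[...,:2]-t[:2]
b,g,r=[im[...,i].astype(int) for i in range(3)]
m=(abs(q).max(-1)<.08)&(g-r>15)&(g-b>5); q=press(W); print('board',m.sum(),cv2.minAreaRect((q[m]*1000).astype(np.float32)),np.percentile(W[m][:,2],[5,50,95]))
im,d,c=snap('side'); W=cloud(d,c); g=im.astype(int)
p=g[...,0]; near=(abs(W[...,0]-.427)<.08)&(abs(W[...,1]+.273)<.09)
k=near&(abs(W[...,2]-.004)<.012)&(g.max(-1)<175)&(g.max(-1)-g.min(-1)<12); l,lab,stt,cc=cv2.connectedComponentsWithStats(k.astype(np.uint8)); m=lab==1+stt[1:,4].argmax()
print('tray',m.sum(),cv2.minAreaRect((W[m][:,:2]*1000).astype(np.float32)))
# tray rim from the wrist pictures
z=np.load('w6.npz'); W=z['W']; h=(W[...,2]>.010)&(W[...,2]<.02)&(abs(W[...,0]-.427)<.065)&(abs(W[...,1]+.273)<.085)
q=press(W); h&=q[...,0]<-.046; l,lab,stt,cc=cv2.connectedComponentsWithStats(h.astype(np.uint8)); m=lab==1+stt[1:,4].argmax()
print('rim',m.sum(),h.sum(),cv2.minAreaRect((W[m][:,:2]*1000).astype(np.float32)),cv2.minAreaRect((W[h][:,:2]*1000).astype(np.float32)))
E
```

```text
[ 0.5084151  -0.02914053  0.11182191] 0.377763988613398 35.455251932144165 [ 0.12160617  0.14342785 -2.11591116]
board 6997 ((18.893402099609375, 106.09845733642578), (90.7165298461914, 85.24855041503906), 89.9198226928711) [0.10303143 0.10401701 0.10504132]
tray 2418 ((424.449951171875, -261.51318359375), (145.8049774169922, 177.7549285888672), 8.534806251525879)
rim 2357 2357 ((427.947021484375, -275.06024169921875), (83.6428451538086, 140.50369262695312), 8.85140609741211) ((427.947021484375, -275.06024169921875), (83.6428451538086, 140.50369262695312), 8.85140609741211)
```

Request:
drive_tool([
  [0,0,-0.08,0,0,0,-1],
  [0,0,-0.18,0,0,0,-1],
  [0,0,-0.28,0,0,0,-1],
  [0,0,-0.38,0,0,0,-1],
  [0,0,-0.48,0,0,0,-1],
  [0,0,-0.58,0,0,0,-1],
  [0,0,-0.68,0,0,0,-1],
  [0,0,-0.76,0,0,0,-1],
  [0,0,-0.82,0,0,0,-1],
  [0,0,-0.84,0,0,0,-1],
])

```text
time: 26.0
eef_pos: [0.5084, -0.0293, 0.3212]
tcp_rot: [0.001, 0.664, 0.748, 0.0]
wrist_force: [0.0, 0.3, -0.7]
width: 0.374
gripper_force: 35.5
```

```bash
python3 - <<'E'
from h import *
s,t,Rm=st(); print(t,s['width'],go([.428,-.2745,.32],down(8.85)))
E
```

```text
[ 0.50839014 -0.02930687  0.32115064] 0.374158255565282 (array([-0.935, -0.436,  0.004]), array([ 0.0006,  0.0002, -0.0111]))
```

Request:
drive_tool([
  [-0.1,-0.05,0,0,0,-0.01,-1],
  [-0.22,-0.1,0,0,0,-0.01,-1],
  [-0.34,-0.16,0,0,0,-0.01,-1],
  [-0.46,-0.215,0,0,0,-0.01,-1],
  [-0.58,-0.27,0,0,0,-0.01,-1],
  [-0.7,-0.325,0,0,0,-0.01,-1],
  [-0.82,-0.38,0,0,0,-0.01,-1],
  [-0.9,-0.42,0,0,0,-0.01,-1],
  [-0.935,-0.436,0,0,0,-0.01,-1],
  [-0.935,-0.436,0,0,0,-0.01,-1],
])

```text
time: 26.83
eef_pos: [0.4261, -0.2765, 0.3179]
tcp_rot: [-0.001, 0.653, 0.757, -0.0]
wrist_force: [-0.4, -0.3, -1.1]
width: 0.375
gripper_force: 35.5
```

Request:
drive_tool([
  [0,0,0.1,0,0,0,-1],
  [0,0,0.22,0,0,0,-1],
  [0,0,0.34,0,0,0,-1],
  [0,0,0.46,0,0,0,-1],
  [0,0,0.58,0,0,0,-1],
  [0,0,0.7,0,0,0,-1],
  [0,0,0.8,0,0,0,-1],
  [0,0,0.86,0,0,0,-1],
  [0,0,0.88,0,0,0,-1],
  [0,0,0.88,0,0,0,-1],
])

```text
time: 27.67
eef_pos: [0.4274, -0.2723, 0.0982]
tcp_rot: [-0.001, 0.651, 0.759, 0.0]
wrist_force: [-0.2, -0.5, -0.7]
width: 0.375
gripper_force: 35.4
```

```bash
python3 - <<'E'
from h import *
s,t,Rm=st(); print(t,s['width'],s['wrist_force'],go([.428,-.2745,.0145],down(8.85)))
im,d,c=snap('wrist'); W=wcloud(d,c); q=W[...,:2]-t[:2]; b,g,r=[im[...,i].astype(int) for i in range(3)]
m=(abs(q).max(-1)<.06)&(g-r>15)&(g-b>5)&(abs(W[...,2]-t[2]+.008)<.006); print('board',m.sum(),cv2.minAreaRect((W[m][:,:2]*1000).astype(np.float32)),np.percentile(W[m][:,2],[5,50,95]))
A=np.c_[W[m][:,:2],np.ones(m.sum())]; print('slope',np.linalg.lstsq(A,W[m][:,2],rcond=None)[0])
h=(W[...,2]>.010)&(W[...,2]<.019)&(abs(W[...,0]-.427)<.055)&(abs(W[...,1]+.273)<.085)&(press(W)[...,0]<-.046); print('rim',h.sum(),cv2.minAreaRect((W[h][:,:2]*1000).astype(np.float32)))
E
```

```text
[ 0.42735902 -0.27232961  0.09818233] 0.37496740879837326 [-0.21132001 -0.45073229 -0.71733436] (array([-0.01 ,  0.002,  0.335]), array([-0.0005, -0.0008, -0.0003]))
board 6965 ((426.9500427246094, -273.18780517578125), (49.90729522705078, 90.57041931152344), 8.19942855834961) [0.08943902 0.09041629 0.09143852]
slope [-0.00308756  0.00339533  0.09261964]
rim 1957 ((424.6462097167969, -255.987060546875), (83.5506820678711, 101.486083984375), 8.803380966186523)
```

Request:
drive_tool([
  [0,0,0.06,0,0,0,-1],
  [0,0,0.12,0,0,0,-1],
  [0,0,0.17,0,0,0,-1],
  [0,0,0.22,0,0,0,-1],
  [0,0,0.26,0,0,0,-1],
  [0,0,0.29,0,0,0,-1],
  [0,0,0.31,0,0,0,-1],
  [0,0,0.32,0,0,0,-1],
  [0,0,0.325,0,0,0,-1],
  [0,0,0.325,0,0,0,-1],
])

```text
time: 28.55
eef_pos: [0.4276, -0.2744, 0.0182]
tcp_rot: [-0.0, 0.652, 0.759, -0.0]
wrist_force: [-0.2, 0.3, -1.2]
width: 0.379
gripper_force: 35.5
```

Request:
drive_tool([
  [0,0,0.002,0,0,0,-1],
  [0,0,0.004,0,0,0,-1],
  [0,0,0.006,0,0,0,-1],
  [0,0,0.007,0,0,0,-1],
  [0,0,0.008,0,0,0,-1],
  [0,0,0.009,0,0,0,-1],
  [0,0,0.01,0,0,0,-1],
  [0,0,0.011,0,0,0,-1],
  [0,0,0.011,0,0,0,-1],
  [0,0,0.011,0,0,0,-1],
])

```text
time: 29.38
eef_pos: [0.4274, -0.2744, 0.0154]
tcp_rot: [-0.0, 0.652, 0.759, -0.0]
wrist_force: [0.8, 0.3, -0.4]
width: 0.375
gripper_force: 35.5
```

Request:
drive_tool([
  [0,0,0.001,0,0,0,-1],
  [0,0,0.002,0,0,0,-1],
  [0,0,0.003,0,0,0,-1],
  [0,0,0.004,0,0,0,-1],
  [0,0,0.005,0,0,0,-1],
  [0,0,0.006,0,0,0,-1],
  [0,0,0.006,0,0,0,-1],
  [0,0,0.006,0,0,0,-1],
  [0,0,0.006,0,0,0,-1],
  [0,0,0.006,0,0,0,-1],
])

```text
time: 30.22
eef_pos: [0.4275, -0.2744, 0.0142]
tcp_rot: [-0.0, 0.652, 0.758, -0.0]
wrist_force: [-2.5, 1.0, 4.7]
width: 0.378
gripper_force: 36.1
```

Request:
drive_tool([
  [0,0,-0.002,0,0,0,-0.2],
  [0,0,-0.002,0,0,0,-0.1],
  [0,0,-0.002,0,0,0,0],
  [0,0,-0.002,0,0,0,0],
  [0,0,-0.02,0,0,0,0],
  [0,0,-0.06,0,0,0,0],
  [0,0,-0.14,0,0,0,0],
  [0,0,-0.28,0,0,0,0],
  [0,0,-0.42,0,0,0,0],
  [0,0,-0.56,0,0,0,0],
])

```text
time: 31.05
eef_pos: [0.4274, -0.2739, 0.1563]
tcp_rot: [-0.0, 0.651, 0.759, 0.0]
wrist_force: [1.0, -1.6, -0.1]
width: 0.501
gripper_force: 0.0
```

Request:
drive_tool([
  [0,-0.05,-0.1,0,0,0,0],
  [0,-0.1,-0.2,0,0,0,0],
  [0,-0.1,-0.3,0,0,0,0],
  [0,-0.1,-0.4,0,0,0,0],
  [0,-0.1,-0.5,0,0,0,0],
  [0,-0.1,-0.6,0,0,0,0],
  [0,-0.1,-0.6,0,0,0,0],
  [0,-0.1,-0.6,0,0,0,0],
  [0,-0.1,-0.6,0,0,0,0],
  [0,-0.1,-0.6,0,0,0,0],
])

```text
time: 31.88
eef_pos: [0.4023, -0.2778, 0.3031]
tcp_rot: [-0.001, 0.652, 0.759, -0.0]
wrist_force: [0.1, -0.0, -0.6]
width: 0.498
gripper_force: 0.0
```

```bash
python3 - <<'E'
from h import *
s,t,Rm=st(); print(t,s['wrist_force'])
for n in('scene','side','wrist'):
    im,d,c=snap(n); W=(wcloud if n=='wrist' else cloud)(d,c); b,g,r=[im[...,i].astype(int) for i in range(3)]
    m=(abs(W[...,0]-.427)<.05)&(abs(W[...,1]+.274)<.07)&(g-r>12)&(g-b>3)&(W[...,2]<.03); A=np.c_[W[m][:,:2],np.ones(m.sum())]
    print(n,m.sum(),[np.round(x,1) for x in cv2.minAreaRect((W[m][:,:2]*1000).astype(np.float32))],np.percentile(W[m][:,2],[10,50,90]).round(4),np.linalg.lstsq(A,W[m][:,2],rcond=None)[0].round(3))
    q=press(W)-[0,-.135]; rr=np.hypot(q[...,0],q[...,1]); a=np.degrees(np.arctan2(q[...,1],q[...,0]))%360
    ok=(abs(W[...,2]-.059)<.006)&(rr>.045)&(rr<.072)&(a>200)&(a<330); print('lever',ok.sum(),np.percentile(a[ok],[5,50,95]).round(1) if ok.sum() else '')
    # handle bar in raised place
    p=press(W); k=(abs(p[...,0])<.05)&(abs(p[...,1]+.035)<.04)&(W[...,2]>.245)&(W[...,2]<.29); print('handle',k.sum(),np.nanmean(p[k],0),np.nanmax(W[k][:,2]) if k.sum() else '')
    # white marks on plate
    k=(abs(W[...,2]-.012)<.006)&(im.min(-1)>185)&(rr>.04)&(rr<.1)&(a>230)&(a<280); print('marks',k.sum(),np.sort(a[k]).round(0)[::max(1,k.sum()//12)])
E
```

```text
[ 0.40231132 -0.27783161  0.30313   ] [ 0.11418404 -0.03271571 -0.62773367]
scene 324 [array([ 429.3, -274. ]), array([55.4, 88. ]), np.float64(4.5)] [0.0055 0.0068 0.0081] [-0.003 -0.003  0.007]
lever 55 [247.8 250.9 255.4]
handle 220 [-0.01093323 -0.03430989] 0.2763299666248104
marks 20 [233. 235. 235. 236. 237. 237. 238. 238. 239. 239. 239. 239. 239. 239.
 240. 241. 241. 245. 267. 269.]
side 250 [array([ 427.9, -278.5]), array([49. , 87.2]), np.float64(6.1)] [0.0066 0.0075 0.0082] [0.007 0.003 0.005]
lever 53 [249.6 252.6 256.6]
handle 350 [-0.00299694 -0.03769104] 0.2752047763210378
marks 13 [235. 238. 238. 240. 240. 240. 243. 264. 265. 266. 267. 268. 271.]
wrist 1417 [array([ 427.7, -275.7]), array([49.8, 91.5]), np.float64(8.6)] [0.0052 0.0064 0.0076] [-0.001  0.     0.007]
lever 122 [248.4 251.7 256.6]
handle 2240 [-0.01136847 -0.03475619] 0.2762858771749995
marks 233 [230. 233. 235. 237. 238. 239. 241. 242. 244. 246. 249. 260. 264.]
```

```bash
python3 - <<'E'
from h import *
im,d,c=snap('wrist'); W=wcloud(d,c); q=press(W)*1000-[0,-135]; rr=np.hypot(q[...,0],q[...,1]); a=np.degrees(np.arctan2(q[...,1],q[...,0]))%360
def line(m,n):
    P=q[m].astype(np.float32); vx,vy,x,y=cv2.fitLine(P,cv2.DIST_HUBER,0,.01,.01).ravel()
    ang=np.degrees(np.arctan2(vy,vx))%180+180; print(n,m.sum(),'dir',round(ang,1),'pt',x.round(1),y.round(1),'polar',(np.degrees(np.arctan2(y,x))%360).round(1),'r',rr[m].min().round(0),rr[m].max().round(0))
pl=(abs(W[...,2]-.012)<.005)&(im.min(-1)>190)&(rr>45)&(rr<100)
l,lab,s,_=cv2.connectedComponentsWithStats((pl&(a>222)&(a<290)).astype(np.uint8))
for i in range(1,l):
    if s[i,4]>12: line(lab==i,'mark')
line((abs(W[...,2]-.0605)<.004)&(rr>35)&(rr<72)&(a>235)&(a<275),'lever')
E
```

```text
mark 154 dir 331.8 pt -29.1 -42.7 polar 235.7 r 45.0 66.0
mark 22 dir 251.9 pt -7.5 -48.5 polar 261.2 r 45.0 55.0
mark 38 dir 304.0 pt 13.6 -49.3 polar 285.5 r 46.0 57.0
mark 45 dir 257.8 pt -41.9 -70.4 polar 239.3 r 75.0 88.0
lever 157 dir 254.5 pt -15.9 -48.8 polar 252.0 r 35.0 68.0
```

```bash
python3 -c "
from h import *
print(ticket.finish_job())"
```

```text
the job is handed in; nothing more can be done
None
```

The job is handed in, with no verdict returned. By measurement, the press arm rests open, the collar lever stands at 254.5° against the 255° locked mark, and the board lies flat on the tray floor. I planned moves clear of the tape, bottles and hex keys, but did not re-measure their positions at the end.

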